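# Put the heater blocks back where their tubes are

### The job

The three aluminium blocks are sitting in the wrong heaters. Move them round, with the well of the spare heater (the one without a tube) as the halfway place, until each block stands flat in the well of the heater whose sample tube fits that block's holes and the spare is empty again. Lower each block right down before letting go, never put one on the bench, and leave the beaker and the bottle standing where they are.

Things in the scene. Friction and masses are not known exactly. Their poses are not given: they have to be found in the camera images.
- block_large: Loose bare aluminium tube block, 80 (x) x 52 (y) x 55 mm high, about 0.45 kg, with two holes 29 mm across side by side (open at the top). Origin: centre of its underside; z up. Grip it from above across the 52 mm sides. Starts in the well of a wrong heater, long side along the well's.
- block_medium: Loose bare aluminium tube block, 80 (x) x 52 (y) x 55 mm high, about 0.45 kg, with six holes 17 mm across in two rows of three (open at the top). Origin: centre of its underside; z up. Grip it from above across the 52 mm sides. Starts in the well of a wrong heater, long side along the well's.
- block_small: Loose bare aluminium tube block, 80 (x) x 52 (y) x 55 mm high, about 0.45 kg, with fifteen holes 11 mm across in three rows of five (open at the top). Origin: centre of its underside; z up. Grip it from above across the 52 mm sides. Starts in the well of a wrong heater, long side along the well's.
- heater_large: White heater, fixed, 158 x 124 mm, top 50 mm above the bench, with a thick tube, 29 mm x 112 mm, lying across its dark strip at x = -77 mm (fixed, up to 33 mm above the top): the block with holes of this size belongs here. Well 96 (x) x 68 (y) mm, 10 deep. Origin: on the bench below the well's centre; well floor at z = +40 mm. x: long side (housing -102 to +56 mm).
- heater_medium: White heater, fixed, 158 x 124 mm, top 50 mm above the bench, with a slimmer tube, 17 mm x 116 mm, lying across its dark strip at x = -77 mm (fixed, up to 19 mm above the top): the block with holes of this size belongs here. Well 96 (x) x 68 (y) mm, 10 deep. Origin: on the bench below the well's centre; well floor at z = +40 mm. x: long side (housing -102 to +56 mm).
- heater_small: White heater, fixed, 158 x 124 mm, top 50 mm above the bench, with a tiny tube, 11 mm x 40 mm, lying across its dark strip at x = -77 mm (fixed, up to 12 mm above the top): the block with holes of this size belongs here. Well 96 (x) x 68 (y) mm, 10 deep. Origin: on the bench below the well's centre; well floor at z = +40 mm. x: long side (housing -102 to +56 mm).
- heater_spare: White heater, fixed, 158 x 124 mm, top 50 mm above the bench, the only one with no tube on its dark strip: the spare, whose well starts and must end empty. Well 96 (x) x 68 (y) mm, 10 deep. Origin: on the bench below the well's centre; well floor at z = +40 mm. x: long side (housing -102 to +56 mm).
- beaker: Bystander: small empty glass beaker, 70 mm in diameter, 70 mm high, loose. Origin: centre of its underside.
- bottle: Bystander: amber glass reagent bottle with grey cap, 56 mm in diameter, 115 mm high, loose. Origin: centre of its underside.

How it is judged:
By the outcome, as a careful person would: the job done as asked, in the order asked, and still so for the second after the job is handed in, with the robot touching nothing.
It also fails if it takes over 112 s, if anything falls off the work surface, if the arm or the gripper's body presses on something with over 40 N, if the wrist force passes 120 N, or if a joint passes its speed limit or range.

### The arm

A 6-joint arm with a two-finger parallel gripper is mounted at the origin on the work surface. World frame = base frame: x ahead of the robot, y to its left, z up, the work surface at z = 0. Lengths are in m, angles in degrees, forces in N, time in s.
With the tool pointing down it reaches from about 0.375 to 0.9 m from the base axis. Payload 3.1 kg.
Tool frame: the origin (TCP) lies midway between the tips of the shut fingers; the grasp point (between the pads) lies 19 mm behind it (bot.hold_point_z is the distance from the TCP to the grasp point, in m); z points along the fingers, y is the line along which they close (so a half turn about z gives the same grasp; the last joint's range is limited). The gripper opens to 87 mm and grips with 3 to 60 N. Pads are 19 mm wide; open, the fingers measure 117 mm over their backs; the gripper's body (75 mm by 190 mm) begins 51 mm behind the grasp point.
Start: joints at [58.585, 30.224, 82.088, -0, 67.689, -10.227], TCP at [0.226, 0.583, 0.191] pointing down, gripper open.
Joint ranges: [-176.69, 176.69], [-43.24, 126.21], [12.49, 139.97], [-82, 262], [0, 151.66], [-163.58, 163.58]. Speed limits (degrees/s): [159.86, 159.86, 180, 180, 180, 180].

### API

Orientations are given as a 3x3 rotation matrix whose columns are the frame's x, y, z axes.
In Python, from rig import read_state, optics, order, bot gives the robot as it stands.
- The arm moves only by the tool drive_tool, never from a script. Its argument "steps" is a list of rows, each a list of 7 numbers: the finger opening in mm, from 0 to 87, then the shift along the tool's x, y, z normalised to -1 to 1, where 1 is 0.12 m, then the turn, a rotation vector about the tool's x, y, z normalised to -1 to 1, where 1 is 1.5 rad. In form: [[jaw, tx, ty, tz, ax, ay, az], ...]. A call has 1 to 8 rows; each row is the pose to reach, as a shift and turn from the pose commanded when the call began, along the tool's axes at that moment; what a row does not reach only later rows make up. A row lasts 1/10 s, in which the tool goes at most 50 mm and 8.59 degrees, less where a joint would pass 70% of its speed; a pose out of reach is approached as far as the arm can. A call with a number of a shift or a turn outside -1 to 1 is refused whole. A call with a gripper value outside its range is refused whole. The fingers move at their own pace and stop on an object; the grip force is fixed at half the most. Time passes only in rows, so rows that repeat a pose let the fingers close. It gives the time, the measured TCP pose, the force, the opening and the grip force at its end, in the units of the state.
- read_state(): the state, without advancing time (a new reading comes with each control period).
- optics.capture(name): name is "scene" or "top"; returns a dict with "color" (480x640x3 uint8, blue, green, red), "range_z" (480x640 float32, m along the optical axis (not along the pixel's ray), 0 where there is no reading), "fx", "fy", "cx", "cy" (pixels), "D" ([k1, k2, p1, p2, k3] as OpenCV has them; the pictures are not rectified), "rvec" (rotation vector, rad) and "tvec" (3), from world to camera coordinates, as OpenCV has them. Camera axes: x right, y down, z forward; pixel columns grow to the right and rows downward; lengths in m; the calibration is good to about 2 mm. A picture is of the moment at which its call begins.
- order.hand_in(): hands the job in; it is judged then, once.
The state is a dict: "time_s": time; "joint_positions": joint angles; "qvel": joint speeds; "tau": joint torques, N m; "position": TCP position; "tcp_rot": TCP orientation; "force": force on the tool from outside, world axes, zero at the start; "moment": the same for the moment, N m; "opening": opening from 0.0 (shut) to 1.0 (fully open); "grasp_force": force on a finger pad.
Only numpy, scipy, OpenCV 4.12 (cv2) and the standard library are available. Lean on these libraries where they do the work, as an engineer would, in place of code of your own. Each camera call takes 0.05 s, during which the arm holds its last target. There are 200 camera calls.

## Working session

There is one attempt and no reset: what is moved stays moved. The work goes in short steps, Python scripts to look and compute and a tool call to move; the robot and the scene stay as the last step left them, time stands still between calls to the robot, and variables do not carry over. Pictures are saved under pics/ and viewed, at most 14 in all, crops included, and the job is handed in when it is done.

Besides the shell and the picture viewer there is one more tool, called after "Call:" as a command line: name --pt "numbers of a row" for each row, then --argument value for the rest. drive_tool: Moves the arm, as the interface text tells. Scaled input: -1 to 1 covers 0.12 m each way for a shift and 1.5 rad each way for a turn. Its arguments: {"type":"object","properties":{"steps":{"type":"array"}},"required":["steps"]}

```bash
mkdir -p pics; ls; python3 - <<'E'
from rig import read_state, optics, order, bot
import cv2,numpy as np,pickle
for n in ("top","scene"):
    c=optics.capture(n); pickle.dump(c,open(n+".pkl","wb")); cv2.imwrite(f"pics/{n}0.png",c["color"])
    R=cv2.Rodrigues(np.array(c["rvec"],float))[0]; print(n,c["fx"],c["cx"],c["cy"],c["D"],(-R.T@np.ravel(c["tvec"])).round(3)); print(R.round(2))
s=read_state(); print(s)
E
```

```text
pics
top 515.7595671533991 317.92227658552264 248.6453612049529 [0.00994991 0.         0.         0.         0.        ] [ 0.461 -0.014  1.109]
[[-0.03 -1.   -0.03]
 [-0.99  0.03 -0.11]
 [ 0.11  0.03 -0.99]]
scene 525.9076594990152 327.51341402220726 248.18787737487264 [-0.01987321  0.          0.          0.          0.        ] [1.239 0.225 1.094]
[[-0.34  0.94  0.01]
 [ 0.77  0.28 -0.58]
 [-0.55 -0.19 -0.82]]
{'time_s': 0.1, 'joint_positions': array([ 5.85853823e+01,  3.02741109e+01,  8.21500737e+01,  1.39970539e-03,
        6.76885132e+01, -1.02263760e+01]), 'qvel': array([ 6.70505443e-05, -1.78812387e-02, -1.26331710e-01,  7.83831497e-02,
        6.30097953e-02,  6.01688385e-02]), 'tau': array([-5.22192186e-04, -4.40986776e+01, -1.77150840e+01,  6.34365133e-02,
        5.33846312e-02, -6.44284455e-05]), 'position': array([0.22546818, 0.58213785, 0.19015878]), 'tcp_rot': array([[-9.32394441e-01,  3.61440889e-01, -1.04451416e-03],
       [ 3.61442207e-01,  9.32393025e-01, -1.66684740e-03],
       [ 3.71430909e-04, -1.93169076e-03, -9.99998065e-01]]), 'force': array([ 7.24960117e-04, -5.79995592e-02, -8.31284470e-01]), 'moment': array([-0.01864809,  0.07407688,  0.00113971]), 'grasp_force': 0.0, 'opening': 0.9960473683444347}
```

View pics/top0.png

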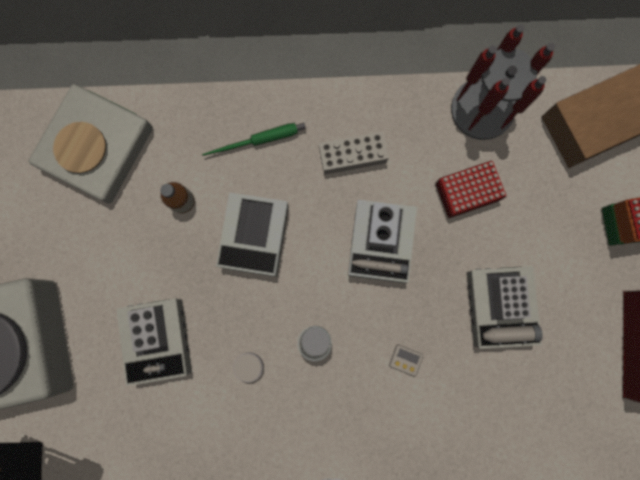

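View pics/scene0.png

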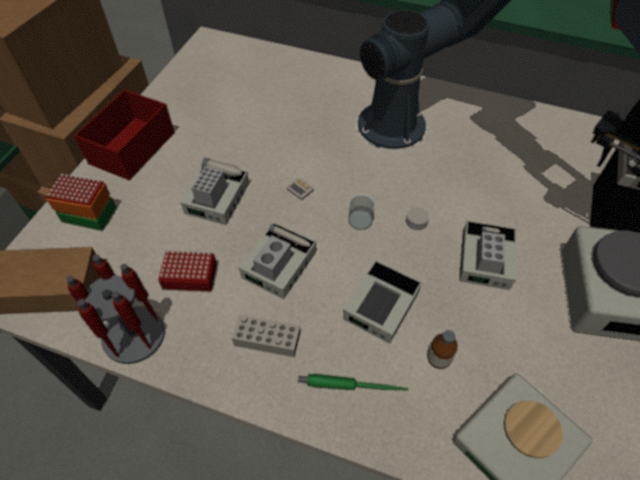

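The heaters, read in the top view:

| Heater | Pixel | Holds |
|---|---|---|
| heater_small (tiny tube) | (153,340) | six-hole block |
| heater_spare | (253,235) | empty |
| heater_medium (slim tube) | (383,240) | two-hole block |
| heater_large (thick tube) | (505,308) | fifteen-hole block |

The bottle is at (175,195) and the beaker at (316,343). Next I'll measure poses with the range image and check them in an enlarged crop.

```bash
cat > h.py <<'E'
import cv2,numpy as np,pickle
def world(c):
    h,w=c["range_z"].shape; v,u=np.mgrid[:h,:w]
    K=np.array([[c["fx"],0,c["cx"]],[0,c["fy"],c["cy"]],[0,0,1]])
    p=cv2.undistortPoints(np.stack([u,v],-1).reshape(-1,1,2).astype(np.float32),K,np.array(c["D"])).reshape(h,w,2)
    z=c["range_z"]; P=np.dstack([p[...,0]*z,p[...,1]*z,z])
    R=cv2.Rodrigues(np.array(c["rvec"],float))[0]
    return (P-np.ravel(c["tvec"]))@R
def rect(P,m):   # centre, long side, short side, yaw of the long side
    (c,(a,b),t)=cv2.minAreaRect((P[m][:,:2]*1000).astype(np.float32))
    if a<b: a,b,t=b,a,t-90
    t=(t+90)%180-90
    return [round(float(x),1) for x in (*c,a,b,t)]
H={"small":(153,340),"spare":(253,235),"medium":(383,240),"large":(505,308)}
def measure(c):
    P=world(c); out={}
    for n,(u,v) in H.items():
        w=np.zeros(P.shape[:2],bool); w[v-60:v+60,u-52:u+52]=1; w&=c["range_z"]>0
        t=w&(abs(P[...,2]-.05)<.006); k=cv2.connectedComponentsWithStats(t.astype(np.uint8))
        i=1+np.argmax(k[2][1:,4]); m=k[1]==i
        b=w&(abs(P[...,2]-.095)<.008)
        print(n,"top",rect(P,m),m.sum(),"z",P[m][:,2].mean().round(4),"block",(rect(P,b),P[b][:,2].mean().round(4)) if b.sum()>100 else None)
E
python3 - <<'E'
from h import *
c=pickle.load(open("top.pkl","rb")); measure(c)
P=world(c)
for n,(u,v) in {"bottle":(173,190),"beaker":(316,340)}.items(): print(n,P[v,u].round(3))
t=[cv2.resize(c["color"][v-56:v+56,u-60:u+60],(400,300),interpolation=cv2.INTER_CUBIC) for u,v in H.values()]
t=[cv2.resize(c["color"][v-45:v+45,u-60:u+60],(400,300),interpolation=cv2.INTER_CUBIC) for u,v in H.values()]
cv2.imwrite("pics/crop0.png",np.vstack([np.hstack(t[:2]),np.hstack(t[2:])]))
E
```

```text
small top [401.1, 360.3, 158.0, 126.0, 8.2] 3036 z 0.0495 block ([428.7, 360.7, 79.7, 53.9, 9.5], np.float64(0.0937))
spare top [617.4, 151.4, 158.6, 125.3, -10.6] 3009 z 0.0491 block None
medium top [594.0, -120.2, 158.5, 124.5, -9.2] 2511 z 0.0487 block ([621.8, -120.8, 80.7, 52.4, -8.8], np.float64(0.0934))
large top [450.4, -364.1, 157.6, 125.5, 1.8] 2154 z 0.0483 block ([468.8, -367.6, 80.0, 53.8, 1.2], np.float64(0.0925))
bottle [0.701 0.297 0.108]
beaker [0.391 0.024 0.006]
```

View pics/crop0.png

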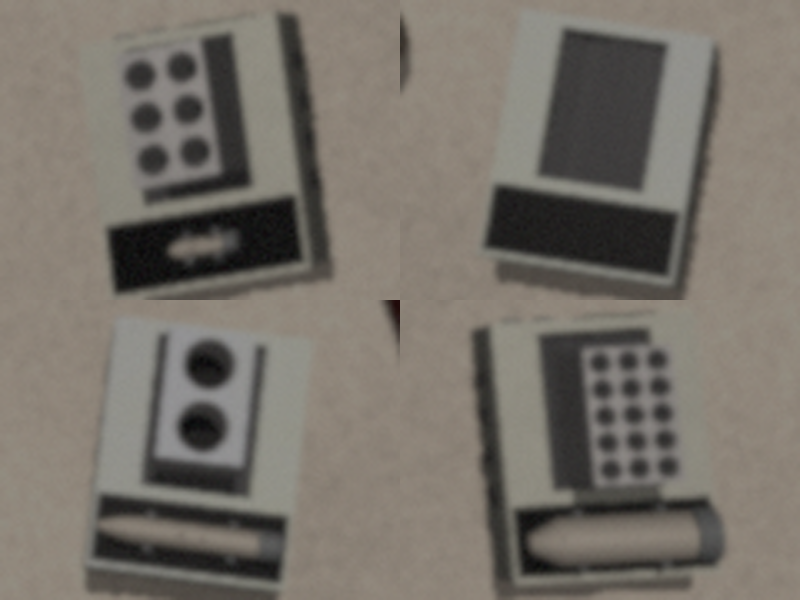

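Large and medium blocks and their heaters are resolved. The six-hole block is in heater_small, the two-hole block in heater_medium and the fifteen-hole block in heater_large.

Plan: medium→spare, small→heater_small, large→heater_large, medium→heater_medium.

```bash
cat > plan.py <<'E'
# usage: plan.py x y yaw n [z]  (mm, deg: goal of TCP, heater-x yaw; n calls) -> normalised end shifts per call
import sys,numpy as np
from rig import read_state
s=read_state(); x,y,yaw,n=map(float,sys.argv[1:5]); n=int(n)
R=s["tcp_rot"]; p=s["position"]*1000; z=float(sys.argv[5]) if len(sys.argv)>5 else p[2]
ya=np.degrees(np.arctan2(R[1,1],R[0,1])); d=(yaw+90-ya+90)%180-90
ax=lambda a:np.array([[np.sin(a),-np.cos(a),0],[np.cos(a),np.sin(a),0],[0,0,-1]]).T*1. if 0 else np.array([[-np.sin(a),np.cos(a),0],[np.cos(a),np.sin(a),0],[0,0,-1]])
def axes(deg):
    a=np.radians(deg); Y=np.array([np.cos(a),np.sin(a),0]); Z=np.array([0,0,-1.]); return np.array([np.cross(Y,Z),Y,Z])
D=(np.array([x,y,z])-p)/n
print("t",s["time_s"],"p",p.round(1),"yaw",(ya-90).round(1),"jaw",(s["opening"]*87).round(1),"q6",s["joint_positions"][5].round(0),"F",s["force"].round(1),"tilt",R[:,2].round(3))
print("call1",(axes(ya)@D/120).round(3),"turn",round(-np.radians(d)/1.5,3)); print("rest ",(axes(ya+d)@D/120).round(3),"x",n-1)
E
sed -i '/^ax=lambda/d' plan.py
python3 plan.py 428.7 360.7 9 3
```

```text
Traceback (most recent call last):
  File "plan.py", line 10, in <module>
    print("t",s["time_s"],"p",p.round(1),"yaw",(ya-90).round(1),"jaw",(s["opening"]*87).round(1),"q6",s["joint_positions"][5].round(0),"F",s["force"].round(1),"tilt",R[:,2].round(3))
                                                                      ^^^^^^^^^^^^^^^^^^^^^^^
AttributeError: 'float' object has no attribute 'round'
```

```bash
sed -i 's/(s\["opening"\]\*87).round(1)/round(s["opening"]*87,1)/' plan.py
python3 plan.py 428.7 360.7 9 3
```

```text
t 0.1 p [225.5 582.1 190.2] yaw -21.2 jaw 86.7 q6 -10.0 F [ 0.  -0.1 -0.8] tilt [-0.001 -0.002 -1.   ]
call1 [-0.749 -0.369  0.   ] turn -0.351
rest  [-0.461 -0.696  0.   ] x 2
```

Call:
drive_tool --pt "87 -0.15 -0.07 0 0 0 -0.08" --pt "87 -0.4 -0.2 0 0 0 -0.17" --pt "87 -0.6 -0.3 0 0 0 -0.26" --pt "87 -0.75 -0.37 0 0 0 -0.35" --pt "87 -0.75 -0.37 0 0 0 -0.35"

```text
time_s: 0.6
position: [0.2951, 0.5069, 0.1906]
tcp_rot: [[-0.988, -0.152, -0.0], [-0.152, 0.988, -0.002], [0.001, -0.002, -1.0]]
force: [-0.5, 0.8, -1.0]
opening: 0.998
grasp_force: 0.0
```

Call:
drive_tool --pt "87 -0.1 -0.15 0 0 0 0" --pt "87 -0.23 -0.35 0 0 0 0" --pt "87 -0.36 -0.55 0 0 0 0" --pt "87 -0.46 -0.7 0 0 0 0"

```text
time_s: 1.0
position: [0.3614, 0.434, 0.1908]
tcp_rot: [[-0.988, -0.152, -0.001], [-0.152, 0.988, -0.0], [0.001, -0.0, -1.0]]
force: [0.1, 0.0, 1.2]
opening: 0.997
grasp_force: 0.0
```

Call:
drive_tool --pt "87 -0.1 -0.15 0 0 0 0" --pt "87 -0.23 -0.35 0 0 0 0" --pt "87 -0.36 -0.55 0 0 0 0" --pt "87 -0.46 -0.7 0 0 0 0" --pt "87 -0.46 -0.7 0 0 0 0" --pt "87 -0.46 -0.7 0 0 0 0"

```text
time_s: 1.6
position: [0.4283, 0.3604, 0.1908]
tcp_rot: [[-0.988, -0.152, -0.001], [-0.152, 0.988, 0.001], [0.001, 0.001, -1.0]]
force: [-0.2, -0.1, -0.2]
opening: 0.998
grasp_force: 0.0
```

```bash
python3 plan.py 428.7 360.7 9 2 58
```

```text
t 1.6 p [428.3 360.4 190.8] yaw 8.8 jaw 86.8 q6 -70.0 F [-0.2 -0.1 -0.2] tilt [-0.001  0.001 -1.   ]
call1 [-0.002  0.001  0.553] turn -0.003
rest  [-0.002  0.001  0.553] x 1
```

Call:
drive_tool --pt "87 0 0 0.2 0 0 0" --pt "87 0 0 0.45 0 0 0" --pt "87 0 0 0.7 0 0 0" --pt "87 0 0 0.9 0 0 0" --pt "87 0 0 1 0 0 0"

```text
time_s: 2.1
position: [0.4262, 0.3604, 0.0689]
tcp_rot: [[-0.988, -0.155, -0.004], [-0.155, 0.988, -0.002], [0.004, -0.001, -1.0]]
force: [0.0, 0.5, -0.5]
opening: 1.0
grasp_force: 0.0
```

Call:
drive_tool --pt "87 0 0 0.1 0 0 0" --pt "87 0 0 0.1 0 0 0" --pt "52 0 0 0.1 0 0 0" --pt "40 0 0 0.1 0 0 0" --pt "40 0 0 0.1 0 0 0" --pt "40 0 0 0.1 0 0 0" --pt "40 0 0 0.1 0 0 0" --pt "40 0 0 0.1 0 0 0"

```text
time_s: 2.9
position: [0.429, 0.3595, 0.0594]
tcp_rot: [[-0.988, -0.155, 0.0], [-0.155, 0.988, -0.001], [-0.0, -0.001, -1.0]]
force: [-0.3, -1.7, 3.1]
opening: 0.592
grasp_force: 30.0
```

```bash
python3 plan.py 640 147.2 -10.5 3 178
```

```text
t 2.9 p [429.  359.5  59.4] yaw 8.9 jaw 51.5 q6 -70.0 F [-0.3 -1.7  3.1] tilt [ 0.    -0.001 -1.   ]
call1 [-0.488 -0.673 -0.329] turn 0.226
rest  [-0.684 -0.473 -0.329] x 2
```

Call:
drive_tool --pt "40 0 0 -0.1 0 0 0" --pt "40 0 0 -0.3 0 0 0" --pt "40 0 0 -0.55 0 0 0" --pt "40 0 0 -0.8 0 0 0" --pt "40 0 0 -1 0 0 0" --pt "40 0 0 -1 0 0 0"

```text
time_s: 3.5
position: [0.4307, 0.3613, 0.1825]
tcp_rot: [[-0.988, -0.155, 0.007], [-0.155, 0.988, 0.004], [-0.007, 0.003, -1.0]]
force: [0.4, 0.6, -4.1]
opening: 0.587
grasp_force: 30.0
```

Call:
drive_tool --pt "40 -0.08 -0.1 0 0 0 0.04" --pt "40 -0.2 -0.28 0 0 0 0.1" --pt "40 -0.35 -0.48 0 0 0 0.16" --pt "40 -0.49 -0.67 0 0 0 0.226"

```text
time_s: 3.9
position: [0.4984, 0.2885, 0.1771]
tcp_rot: [[-0.983, 0.186, -0.004], [0.186, 0.983, -0.001], [0.003, -0.002, -1.0]]
force: [0.8, 0.4, -4.0]
opening: 0.589
grasp_force: 30.0
```

Call:
drive_tool --pt "40 -0.17 -0.12 0 0 0 0" --pt "40 -0.34 -0.24 0 0 0 0" --pt "40 -0.51 -0.35 0 0 0 0" --pt "40 -0.68 -0.47 0 0 0 0"

```text
time_s: 4.3
position: [0.5682, 0.2183, 0.1767]
tcp_rot: [[-0.983, 0.183, -0.004], [0.183, 0.983, -0.0], [0.004, -0.001, -1.0]]
force: [0.1, -0.3, -4.6]
opening: 0.588
grasp_force: 30.0
```

Call:
drive_tool --pt "40 -0.2 -0.14 0 0 0 0" --pt "40 -0.4 -0.28 0 0 0 0" --pt "40 -0.58 -0.4 0 0 0 0" --pt "40 -0.66 -0.45 0 0 0 0" --pt "40 -0.684 -0.473 0 0 0 0" --pt "40 -0.684 -0.473 0 0 0 0" --pt "40 -0.684 -0.473 0 0 0 0"

```text
time_s: 5.0
position: [0.638, 0.1495, 0.1785]
tcp_rot: [[-0.983, 0.182, -0.002], [0.182, 0.983, 0.001], [0.002, 0.0, -1.0]]
force: [0.0, 0.0, -4.8]
opening: 0.589
grasp_force: 30.0
```

```bash
python3 plan.py 640 147.2 -10.5 1 59.4; python3 - <<'E'
from rig import optics
import cv2
c=optics.capture("scene"); cv2.imwrite("pics/s1.png",cv2.resize(c["color"][170:370,220:540],(800,500)))
E
```

```text
t 5.0 p [638.  149.5 178.5] yaw -10.5 jaw 51.3 q6 -76.0 F [ 0.   0.  -4.8] tilt [-0.002  0.001 -1.   ]
call1 [-0.02  -0.016  0.992] turn 0.0
rest  [-0.02  -0.016  0.992] x 0
```

View pics/s1.png

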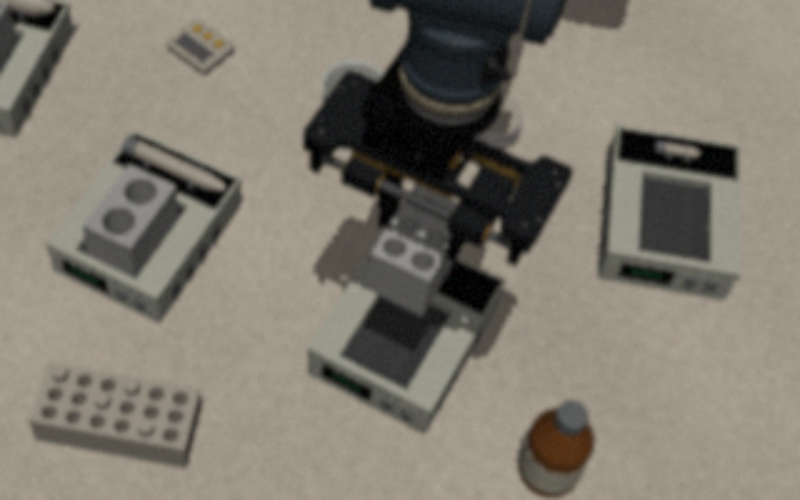

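The six-hole block is held squarely over the spare's well (crop about (405,270) over the well at (395,335)). Bottle and beaker are untouched.

Call:
drive_tool --pt "40 -0.02 -0.016 0.2 0 0 0" --pt "40 -0.02 -0.016 0.4 0 0 0" --pt "40 -0.02 -0.016 0.6 0 0 0" --pt "40 -0.02 -0.016 0.75 0 0 0" --pt "40 -0.02 -0.016 0.85 0 0 0" --pt "40 -0.02 -0.016 0.92 0 0 0" --pt "40 -0.02 -0.016 0.96 0 0 0" --pt "40 -0.02 -0.016 0.98 0 0 0"

```text
time_s: 5.85
position: [0.6418, 0.1463, 0.0616]
tcp_rot: [[-0.983, 0.183, 0.001], [0.183, 0.983, 0.0], [-0.001, 0.0, -1.0]]
force: [-0.2, 0.3, -3.6]
opening: 0.588
grasp_force: 30.0
```

Call:
drive_tool --pt "40 0 0 0.01 0 0 0" --pt "40 0 0 0.015 0 0 0" --pt "40 0 0 0.015 0 0 0"

```text
time_s: 6.15
position: [0.6419, 0.146, 0.0602]
tcp_rot: [[-0.983, 0.183, 0.001], [0.183, 0.983, 0.0], [-0.001, 0.0, -1.0]]
force: [-0.0, 0.3, -3.9]
opening: 0.584
grasp_force: 30.0
```

```bash
python3 plan.py 640 147.2 -10.5 1 59.4
```

```text
t 6.15 p [641.9 146.   60.2] yaw -10.5 jaw 50.8 q6 -76.0 F [-0.   0.3 -3.9] tilt [ 0.001  0.    -1.   ]
call1 [0.018 0.006 0.007] turn -0.0
rest  [0.018 0.007 0.007] x 0
```

Call:
drive_tool --pt "40 0 0 0.005 0 0 0" --pt "40 0 0 0.01 0 0 0" --pt "40 0 0 0.01 0 0 0" --pt "40 0 0 0.01 0 0 0"

```text
time_s: 6.55
position: [0.642, 0.146, 0.0594]
tcp_rot: [[-0.983, 0.183, 0.001], [0.183, 0.983, -0.0], [-0.001, 0.0, -1.0]]
force: [-1.4, -0.3, 2.9]
opening: 0.59
grasp_force: 30.0
```

Call:
drive_tool --pt "60 0 0 0 0 0 0" --pt "87 0 0 0 0 0 0" --pt "87 0 0 0 0 0 0" --pt "87 0 0 0 0 0 0" --pt "87 0 0 0 0 0 0"

```text
time_s: 7.05
position: [0.6416, 0.1461, 0.0583]
tcp_rot: [[-0.983, 0.183, 0.0], [0.183, 0.983, 0.0], [-0.0, 0.0, -1.0]]
force: [-0.3, 0.7, 0.6]
opening: 0.949
grasp_force: 0.0
```

Call:
drive_tool --pt "87 0 0 -0.1 0 0 0" --pt "87 0 0 -0.3 0 0 0" --pt "87 0 0 -0.6 0 0 0" --pt "87 0 0 -0.9 0 0 0" --pt "87 0 0 -1 0 0 0" --pt "87 0 0 -1 0 0 0"

```text
time_s: 7.65
position: [0.6433, 0.1462, 0.1817]
tcp_rot: [[-0.983, 0.183, 0.006], [0.183, 0.983, 0.0], [-0.006, 0.001, -1.0]]
force: [-0.1, 0.7, 0.0]
opening: 1.002
grasp_force: 0.0
```

```bash
python3 plan.py 468.8 -367.6 1.5 5
```

```text
t 7.65 p [643.3 146.2 181.7] yaw -10.5 jaw 87.2 q6 -76.0 F [-0.1  0.7  0. ] tilt [ 0.006  0.    -1.   ]
call1 [ 0.13  -0.895  0.   ] turn -0.14
rest  [ 0.313 -0.848  0.   ] x 4
```

Call:
drive_tool --pt "87 0.03 -0.18 0 0 0 -0.03" --pt "87 0.06 -0.4 0 0 0 -0.07" --pt "87 0.1 -0.65 0 0 0 -0.1" --pt "87 0.13 -0.9 0 0 0 -0.14"

```text
time_s: 8.05
position: [0.6043, 0.0422, 0.1763]
tcp_rot: [[-1.0, -0.029, -0.004], [-0.029, 1.0, 0.0], [0.004, 0.001, -1.0]]
force: [0.5, -0.5, 0.2]
opening: 1.005
grasp_force: 0.0
```

Call:
drive_tool --pt "87 0.08 -0.22 0 0 0 0" --pt "87 0.16 -0.44 0 0 0 0" --pt "87 0.24 -0.64 0 0 0 0" --pt "87 0.31 -0.85 0 0 0 0"

```text
time_s: 8.45
position: [0.5698, -0.0607, 0.1764]
tcp_rot: [[-1.0, -0.026, -0.004], [-0.026, 1.0, 0.001], [0.004, 0.001, -1.0]]
force: [-0.8, 1.0, -0.0]
opening: 1.002
grasp_force: 0.0
```

Call:
drive_tool --pt "87 0.08 -0.22 0 0 0 0" --pt "87 0.16 -0.44 0 0 0 0" --pt "87 0.24 -0.64 0 0 0 0" --pt "87 0.31 -0.85 0 0 0 0"

```text
time_s: 8.85
position: [0.5354, -0.1633, 0.1765]
tcp_rot: [[-1.0, -0.026, -0.004], [-0.026, 1.0, 0.002], [0.004, 0.002, -1.0]]
force: [-0.1, 0.4, -0.0]
opening: 0.999
grasp_force: 0.0
```

Call:
drive_tool --pt "87 0.08 -0.22 0 0 0 0" --pt "87 0.16 -0.44 0 0 0 0" --pt "87 0.24 -0.64 0 0 0 0" --pt "87 0.31 -0.85 0 0 0 0"

```text
time_s: 9.25
position: [0.5011, -0.266, 0.1764]
tcp_rot: [[-1.0, -0.026, -0.003], [-0.026, 1.0, 0.003], [0.003, 0.003, -1.0]]
force: [-0.8, 0.6, 0.1]
opening: 1.001
grasp_force: 0.0
```

Call:
drive_tool --pt "87 0.08 -0.22 0 0 0 0" --pt "87 0.16 -0.44 0 0 0 0" --pt "87 0.24 -0.64 0 0 0 0" --pt "87 0.3 -0.82 0 0 0 0" --pt "87 0.31 -0.85 0 0 0 0" --pt "87 0.31 -0.85 0 0 0 0" --pt "87 0.31 -0.85 0 0 0 0"

```text
time_s: 9.95
position: [0.4681, -0.3674, 0.1775]
tcp_rot: [[-1.0, -0.027, -0.001], [-0.027, 1.0, 0.002], [0.001, 0.002, -1.0]]
force: [0.2, -1.0, -0.3]
opening: 1.003
grasp_force: 0.0
```

```bash
python3 plan.py 468.8 -367.6 1.5 1 59; python3 - <<'E'
from rig import optics
from h import *
c=optics.capture("top"); measure(c)
E
```

```text
t 9.95 p [ 468.1 -367.4  177.5] yaw 1.5 jaw 87.2 q6 -140.0 F [ 0.2 -1.  -0.3] tilt [-0.001  0.002 -1.   ]
call1 [-0.006 -0.002  0.987] turn 0.0
rest  [-0.006 -0.002  0.987] x 0
small top [401.2, 360.7, 157.9, 126.3, 8.0] 3133 z 0.0494 block None
spare top [617.3, 151.3, 158.2, 125.1, -10.8] 2908 z 0.0492 block ([641.2, 148.4, 80.6, 52.8, -10.0], np.float64(0.0936))
medium top [594.0, -120.2, 158.4, 124.4, -9.1] 2509 z 0.0487 block ([621.7, -120.6, 80.5, 52.0, -8.8], np.float64(0.0935))
large top [450.3, -364.2, 157.7, 125.4, 1.9] 1659 z 0.0482 block None
```

The six-hole block sits in the spare at full depth (top height same as before, centred). Next is the small block.

Call:
drive_tool --pt "87 0 0 0.2 0 0 0" --pt "87 0 0 0.45 0 0 0" --pt "87 0 0 0.7 0 0 0" --pt "87 0 0 0.9 0 0 0" --pt "87 -0.005 0 0.985 0 0 0" --pt "87 -0.005 0 0.985 0 0 0"

```text
time_s: 10.6
position: [0.4687, -0.3673, 0.0589]
tcp_rot: [[-1.0, -0.027, -0.002], [-0.027, 1.0, 0.003], [0.002, 0.003, -1.0]]
force: [0.3, -0.8, 0.0]
opening: 1.003
grasp_force: 0.0
```

Call:
drive_tool --pt "87 0 0 0 0 0 0" --pt "52 0 0 0 0 0 0" --pt "40 0 0 0 0 0 0" --pt "40 0 0 0 0 0 0" --pt "40 0 0 0 0 0 0" --pt "40 0 0 0 0 0 0" --pt "40 0 0 0 0 0 0"

```text
time_s: 11.3
position: [0.469, -0.369, 0.0604]
tcp_rot: [[-1.0, -0.026, 0.0], [-0.026, 1.0, 0.0], [-0.0, 0.0, -1.0]]
force: [0.4, -0.6, 1.6]
opening: 0.587
grasp_force: 30.0
```

Call:
drive_tool --pt "40 0 0 -0.1 0 0 0" --pt "40 0 0 -0.3 0 0 0" --pt "40 0 0 -0.55 0 0 0" --pt "40 0 0 -0.8 0 0 0" --pt "40 0 0 -1 0 0 0" --pt "40 0 0 -1 0 0 0" --pt "40 0 0 -1 0 0 0"

```text
time_s: 12.0
position: [0.4685, -0.3685, 0.18]
tcp_rot: [[-1.0, -0.026, -0.0], [-0.026, 1.0, 0.0], [0.0, 0.0, -1.0]]
force: [-1.0, 0.2, -4.5]
opening: 0.586
grasp_force: 30.0
```

```bash
python3 plan.py 423.9 363.8 8.1 7
```

```text
t 12.0 p [ 468.5 -368.5  180. ] yaw 1.5 jaw 51.0 q6 -140.0 F [-1.   0.2 -4.5] tilt [-0.  0. -1.]
call1 [0.03  0.873 0.   ] turn -0.077
rest  [-0.07   0.871  0.   ] x 6
```

Call:
drive_tool --pt "40 0.005 0.15 0 0 0 -0.02" --pt "40 0.015 0.38 0 0 0 -0.04" --pt "40 0.02 0.62 0 0 0 -0.06" --pt "40 0.03 0.87 0 0 0 -0.077"

```text
time_s: 12.4
position: [0.4609, -0.2615, 0.1781]
tcp_rot: [[-0.99, -0.143, -0.004], [-0.143, 0.99, 0.004], [0.003, 0.005, -1.0]]
force: [-0.1, -0.8, -5.2]
opening: 0.585
grasp_force: 30.0
```

Call:
drive_tool --pt "40 -0.02 0.22 0 0 0 0" --pt "40 -0.035 0.44 0 0 0 0" --pt "40 -0.05 0.66 0 0 0 0" --pt "40 -0.07 0.87 0 0 0 0"

```text
time_s: 12.8
position: [0.4539, -0.1568, 0.1785]
tcp_rot: [[-0.99, -0.142, -0.004], [-0.142, 0.99, 0.003], [0.004, 0.004, -1.0]]
force: [0.7, 0.1, -4.2]
opening: 0.587
grasp_force: 30.0
```

Call:
drive_tool --pt "40 -0.02 0.22 0 0 0 0" --pt "40 -0.035 0.44 0 0 0 0" --pt "40 -0.05 0.66 0 0 0 0" --pt "40 -0.07 0.87 0 0 0 0"

```text
time_s: 13.2
position: [0.4471, -0.0528, 0.1786]
tcp_rot: [[-0.99, -0.142, -0.005], [-0.142, 0.99, 0.002], [0.004, 0.003, -1.0]]
force: [-1.0, 0.7, -4.1]
opening: 0.584
grasp_force: 30.0
```

Call:
drive_tool --pt "40 -0.02 0.22 0 0 0 0" --pt "40 -0.035 0.44 0 0 0 0" --pt "40 -0.05 0.66 0 0 0 0" --pt "40 -0.07 0.87 0 0 0 0"

```text
time_s: 13.6
position: [0.4404, 0.0511, 0.1787]
tcp_rot: [[-0.99, -0.143, -0.005], [-0.143, 0.99, 0.001], [0.005, 0.002, -1.0]]
force: [0.3, -0.2, -4.3]
opening: 0.587
grasp_force: 30.0
```

Call:
drive_tool --pt "40 -0.02 0.22 0 0 0 0" --pt "40 -0.035 0.44 0 0 0 0" --pt "40 -0.05 0.66 0 0 0 0" --pt "40 -0.07 0.87 0 0 0 0"

```text
time_s: 14.0
position: [0.4338, 0.155, 0.1786]
tcp_rot: [[-0.99, -0.143, -0.005], [-0.143, 0.99, -0.0], [0.005, 0.001, -1.0]]
force: [-0.4, 0.3, -3.3]
opening: 0.589
grasp_force: 30.0
```

Call:
drive_tool --pt "40 -0.02 0.22 0 0 0 0" --pt "40 -0.035 0.44 0 0 0 0" --pt "40 -0.05 0.66 0 0 0 0" --pt "40 -0.07 0.87 0 0 0 0"

```text
time_s: 14.4
position: [0.4273, 0.2589, 0.1784]
tcp_rot: [[-0.99, -0.143, -0.005], [-0.143, 0.99, -0.001], [0.005, -0.001, -1.0]]
force: [0.0, 0.4, -3.1]
opening: 0.582
grasp_force: 30.0
```

Call:
drive_tool --pt "40 -0.02 0.22 0 0 0 0" --pt "40 -0.035 0.44 0 0 0 0" --pt "40 -0.05 0.64 0 0 0 0" --pt "40 -0.06 0.8 0 0 0 0" --pt "40 -0.07 0.87 0 0 0 0" --pt "40 -0.07 0.87 0 0 0 0" --pt "40 -0.07 0.87 0 0 0 0" --pt "40 -0.07 0.87 0 0 0 0"

```text
time_s: 15.2
position: [0.4236, 0.3613, 0.1798]
tcp_rot: [[-0.99, -0.141, -0.001], [-0.141, 0.99, -0.001], [0.001, -0.001, -1.0]]
force: [-0.1, -0.6, -3.7]
opening: 0.583
grasp_force: 30.0
```

```bash
python3 plan.py 423.9 363.8 8.1 1 60.4
```

```text
t 15.2 p [423.6 361.3 179.8] yaw 8.1 jaw 50.8 q6 -69.0 F [-0.1 -0.6 -3.7] tilt [-0.001 -0.001 -1.   ]
call1 [-0.005  0.02   0.995] turn -0.0
rest  [-0.005  0.02   0.995] x 0
```

Call:
drive_tool --pt "40 0 0.02 0.2 0 0 0" --pt "40 0 0.02 0.4 0 0 0" --pt "40 0 0.02 0.6 0 0 0" --pt "40 0 0.02 0.75 0 0 0" --pt "40 0 0.02 0.85 0 0 0" --pt "40 0 0.02 0.93 0 0 0" --pt "40 0 0.02 0.97 0 0 0" --pt "40 0 0.02 0.98 0 0 0"

```text
time_s: 16.0
position: [0.424, 0.3648, 0.0625]
tcp_rot: [[-0.99, -0.141, -0.0], [-0.141, 0.99, -0.0], [0.0, -0.0, -1.0]]
force: [-0.3, -0.7, -3.6]
opening: 0.588
grasp_force: 30.0
```

Call:
drive_tool --pt "40 0 0 0.005 0 0 0" --pt "40 0 0 0.01 0 0 0" --pt "40 0 0 0.015 0 0 0" --pt "40 0 0 0.015 0 0 0"

```text
time_s: 16.4
position: [0.4239, 0.365, 0.0612]
tcp_rot: [[-0.99, -0.141, 0.001], [-0.141, 0.99, 0.0], [-0.001, 0.0, -1.0]]
force: [0.3, -0.2, -4.8]
opening: 0.587
grasp_force: 30.0
```

Call:
drive_tool --pt "40 0 0 0.005 0 0 0" --pt "40 0 0 0.01 0 0 0" --pt "40 0 0 0.015 0 0 0" --pt "40 0 0 0.015 0 0 0" --pt "40 0 0 0.015 0 0 0"

```text
time_s: 16.9
position: [0.4239, 0.365, 0.0604]
tcp_rot: [[-0.99, -0.141, 0.001], [-0.141, 0.99, 0.0], [-0.001, 0.0, -1.0]]
force: [-1.3, -1.3, 5.9]
opening: 0.583
grasp_force: 30.0
```

Contact. I'll release and go to the large block in heater_medium.

Call:
drive_tool --pt "60 0 0 0 0 0 0" --pt "87 0 0 0 0 0 0" --pt "87 0 0 0 0 0 0" --pt "87 0 0 0 0 0 0" --pt "87 0 0 0 0 0 0"

```text
time_s: 17.4
position: [0.4238, 0.3649, 0.059]
tcp_rot: [[-0.99, -0.141, 0.0], [-0.141, 0.99, 0.0], [-0.0, 0.0, -1.0]]
force: [-0.3, 0.5, 0.1]
opening: 0.946
grasp_force: 0.0
```

Call:
drive_tool --pt "87 0 0 -0.1 0 0 0" --pt "87 0 0 -0.3 0 0 0" --pt "87 0 0 -0.6 0 0 0" --pt "87 0 0 -0.9 0 0 0" --pt "87 0 0 -1 0 0 0" --pt "87 0 0 -1 0 0 0"

```text
time_s: 18.0
position: [0.4251, 0.3657, 0.1815]
tcp_rot: [[-0.99, -0.141, 0.005], [-0.141, 0.99, 0.003], [-0.005, 0.002, -1.0]]
force: [-0.1, -0.1, -0.6]
opening: 0.995
grasp_force: 0.0
```

```bash
python3 plan.py 621.8 -120.7 -9 5
```

```text
t 18.0 p [425.1 365.7 181.5] yaw 8.1 jaw 86.6 q6 -69.0 F [-0.1 -0.1 -0.6] tilt [ 0.005  0.003 -1.   ]
call1 [-0.21  -0.849  0.   ] turn 0.199
rest  [-0.451 -0.749  0.   ] x 4
```

Call:
drive_tool --pt "87 -0.05 -0.2 0 0 0 0.05" --pt "87 -0.1 -0.42 0 0 0 0.1" --pt "87 -0.16 -0.64 0 0 0 0.15" --pt "87 -0.21 -0.85 0 0 0 0.2"

```text
time_s: 18.4
position: [0.462, 0.266, 0.1771]
tcp_rot: [[-0.987, 0.16, -0.004], [0.16, 0.987, -0.001], [0.004, -0.002, -1.0]]
force: [0.8, -0.1, -0.3]
opening: 0.997
grasp_force: 0.0
```

Call:
drive_tool --pt "87 -0.11 -0.19 0 0 0 0" --pt "87 -0.22 -0.38 0 0 0 0" --pt "87 -0.33 -0.56 0 0 0 0" --pt "87 -0.45 -0.75 0 0 0 0"

```text
time_s: 18.8
position: [0.5009, 0.1689, 0.177]
tcp_rot: [[-0.987, 0.158, -0.004], [0.158, 0.987, -0.0], [0.004, -0.001, -1.0]]
force: [0.7, -0.5, 0.0]
opening: 1.0
grasp_force: 0.0
```

Call:
drive_tool --pt "87 -0.11 -0.19 0 0 0 0" --pt "87 -0.22 -0.38 0 0 0 0" --pt "87 -0.33 -0.56 0 0 0 0" --pt "87 -0.45 -0.75 0 0 0 0"

```text
time_s: 19.2
position: [0.54, 0.0718, 0.1769]
tcp_rot: [[-0.987, 0.158, -0.005], [0.158, 0.987, 0.0], [0.005, -0.0, -1.0]]
force: [0.5, -0.3, 0.9]
opening: 1.002
grasp_force: 0.0
```

Call:
drive_tool --pt "87 -0.11 -0.19 0 0 0 0" --pt "87 -0.22 -0.38 0 0 0 0" --pt "87 -0.33 -0.56 0 0 0 0" --pt "87 -0.45 -0.75 0 0 0 0"

```text
time_s: 19.6
position: [0.5791, -0.0253, 0.1768]
tcp_rot: [[-0.987, 0.158, -0.005], [0.158, 0.987, 0.001], [0.005, 0.0, -1.0]]
force: [-0.5, -0.0, 0.0]
opening: 1.002
grasp_force: 0.0
```

Call:
drive_tool --pt "87 -0.11 -0.19 0 0 0 0" --pt "87 -0.22 -0.38 0 0 0 0" --pt "87 -0.33 -0.56 0 0 0 0" --pt "87 -0.43 -0.72 0 0 0 0" --pt "87 -0.45 -0.75 0 0 0 0" --pt "87 -0.45 -0.75 0 0 0 0" --pt "87 -0.45 -0.75 0 0 0 0"

```text
time_s: 20.3
position: [0.6184, -0.1207, 0.1779]
tcp_rot: [[-0.988, 0.157, -0.003], [0.157, 0.988, 0.002], [0.003, 0.001, -1.0]]
force: [0.9, 0.2, 0.0]
opening: 1.001
grasp_force: 0.0
```

```bash
python3 plan.py 621.8 -120.7 -9 1 59; python3 - <<'E'
from rig import optics
from h import *
c=optics.capture("top"); measure(c)
E
```

```text
t 20.3 p [ 618.4 -120.7  177.9] yaw -9.0 jaw 87.1 q6 -102.0 F [0.9 0.2 0. ] tilt [-0.003  0.002 -1.   ]
call1 [-0.028  0.005  0.991] turn -0.001
rest  [-0.028  0.005  0.991] x 0
small top [401.5, 360.6, 157.5, 125.6, 7.7] 2319 z 0.0493 block ([423.9, 367.1, 79.9, 54.0, 8.1], np.float64(0.0935))
spare top [617.5, 151.3, 158.3, 124.9, -10.9] 2915 z 0.0492 block ([641.1, 148.4, 81.0, 52.5, -9.7], np.float64(0.0935))
medium top [605.1, -170.0, 28.8, 26.5, 79.2] 156 z 0.0486 block ([631.2, -122.1, 61.3, 50.8, -8.0], np.float64(0.0934))
large top [450.3, -364.5, 158.0, 125.5, 1.5] 2461 z 0.0483 block None
```

Small block is seated in heater_small (height 0.0935, same as the initial seated reading). Next I grip the large block.

Call:
drive_tool --pt "87 -0.02 0 0.2 0 0 0" --pt "87 -0.02 0 0.45 0 0 0" --pt "87 -0.02 0 0.7 0 0 0" --pt "87 -0.02 0 0.9 0 0 0" --pt "87 -0.02 0 0.99 0 0 0" --pt "87 -0.02 0 0.99 0 0 0"

```text
time_s: 20.95
position: [0.6206, -0.1211, 0.0588]
tcp_rot: [[-0.988, 0.157, -0.004], [0.157, 0.988, 0.001], [0.004, 0.001, -1.0]]
force: [-0.5, -0.4, -0.4]
opening: 0.999
grasp_force: 0.0
```

Call:
drive_tool --pt "87 0 0 0 0 0 0" --pt "52 0 0 0 0 0 0" --pt "40 0 0 0 0 0 0" --pt "40 0 0 0 0 0 0" --pt "40 0 0 0 0 0 0" --pt "40 0 0 0 0 0 0" --pt "40 0 0 0 0 0 0"

```text
time_s: 21.65
position: [0.6221, -0.1231, 0.0605]
tcp_rot: [[-0.988, 0.157, 0.0], [0.157, 0.988, -0.001], [-0.0, -0.001, -1.0]]
force: [-1.2, -0.9, 0.9]
opening: 0.588
grasp_force: 30.0
```

Call:
drive_tool --pt "40 0 0 -0.1 0 0 0" --pt "40 0 0 -0.3 0 0 0" --pt "40 0 0 -0.55 0 0 0" --pt "40 0 0 -0.8 0 0 0" --pt "40 0 0 -1 0 0 0" --pt "40 0 0 -1 0 0 0" --pt "40 0 0 -1 0 0 0"

```text
time_s: 22.35
position: [0.6212, -0.122, 0.1797]
tcp_rot: [[-0.988, 0.158, -0.001], [0.158, 0.988, 0.001], [0.001, 0.001, -1.0]]
force: [-0.8, 0.1, -6.3]
opening: 0.587
grasp_force: 30.0
```

```bash
python3 plan.py 473.4 -363.5 1.7 3
```

```text
t 22.35 p [ 621.2 -122.   179.7] yaw -9.1 jaw 51.1 q6 -102.0 F [-0.8  0.1 -6.3] tilt [-0.001  0.001 -1.   ]
call1 [ 0.3   -0.727  0.   ] turn -0.125
rest  [ 0.43  -0.658  0.   ] x 2
```

Call:
drive_tool --pt "40 0.05 -0.12 0 0 0 -0.02" --pt "40 0.12 -0.3 0 0 0 -0.06" --pt "40 0.2 -0.5 0 0 0 -0.09" --pt "40 0.3 -0.73 0 0 0 -0.125"

```text
time_s: 22.75
position: [0.5707, -0.2024, 0.1773]
tcp_rot: [[-0.999, -0.032, -0.005], [-0.032, 0.999, 0.003], [0.005, 0.003, -1.0]]
force: [0.1, -0.7, -4.7]
opening: 0.589
grasp_force: 30.0
```

Call:
drive_tool --pt "40 0.11 -0.17 0 0 0 0" --pt "40 0.22 -0.33 0 0 0 0" --pt "40 0.33 -0.5 0 0 0 0" --pt "40 0.43 -0.66 0 0 0 0"

```text
time_s: 23.15
position: [0.521, -0.2834, 0.1774]
tcp_rot: [[-1.0, -0.029, -0.005], [-0.029, 1.0, 0.004], [0.005, 0.004, -1.0]]
force: [0.4, 0.1, -4.8]
opening: 0.587
grasp_force: 30.0
```

Call:
drive_tool --pt "40 0.11 -0.17 0 0 0 0" --pt "40 0.22 -0.33 0 0 0 0" --pt "40 0.33 -0.5 0 0 0 0" --pt "40 0.41 -0.62 0 0 0 0" --pt "40 0.43 -0.66 0 0 0 0" --pt "40 0.43 -0.66 0 0 0 0" --pt "40 0.43 -0.66 0 0 0 0" --pt "40 0.43 -0.66 0 0 0 0"

```text
time_s: 23.95
position: [0.4746, -0.3634, 0.1801]
tcp_rot: [[-1.0, -0.03, -0.0], [-0.03, 1.0, 0.001], [0.0, 0.001, -1.0]]
force: [1.1, 0.3, -5.2]
opening: 0.585
grasp_force: 30.0
```

```bash
python3 plan.py 473.4 -363.5 1.7 1 60.5
```

```text
t 23.95 p [ 474.6 -363.4  180.1] yaw 1.7 jaw 50.9 q6 -140.0 F [ 1.1  0.3 -5.2] tilt [-0.     0.001 -1.   ]
call1 [ 0.01  -0.     0.996] turn 0.0
rest  [ 0.01  -0.     0.996] x 0
```

Call:
drive_tool --pt "40 0.01 0 0.2 0 0 0" --pt "40 0.01 0 0.4 0 0 0" --pt "40 0.01 0 0.6 0 0 0" --pt "40 0.01 0 0.75 0 0 0" --pt "40 0.01 0 0.85 0 0 0" --pt "40 0.01 0 0.93 0 0 0" --pt "40 0.01 0 0.97 0 0 0" --pt "40 0.01 0 0.98 0 0 0"

```text
time_s: 24.75
position: [0.4732, -0.3646, 0.0626]
tcp_rot: [[-1.0, -0.029, 0.0], [-0.029, 1.0, -0.0], [-0.0, -0.0, -1.0]]
force: [0.5, 0.8, -5.3]
opening: 0.589
grasp_force: 30.0
```

Call:
drive_tool --pt "40 0 0 0.005 0 0 0" --pt "40 0 0 0.01 0 0 0" --pt "40 0 0 0.015 0 0 0" --pt "40 0 0 0.02 0 0 0" --pt "40 0 0 0.02 0 0 0"

```text
time_s: 25.25
position: [0.4731, -0.3649, 0.0606]
tcp_rot: [[-1.0, -0.029, 0.001], [-0.029, 1.0, -0.001], [-0.0, -0.001, -1.0]]
force: [0.4, -0.0, -4.4]
opening: 0.584
grasp_force: 30.0
```

Call:
drive_tool --pt "40 0 0 0.005 0 0 0" --pt "40 0 0 0.01 0 0 0" --pt "40 0 0 0.01 0 0 0" --pt "40 0 0 0.01 0 0 0"

```text
time_s: 25.65
position: [0.4731, -0.365, 0.0604]
tcp_rot: [[-1.0, -0.029, 0.001], [-0.029, 1.0, -0.001], [-0.001, -0.001, -1.0]]
force: [-1.3, 1.6, 6.0]
opening: 0.584
grasp_force: 30.0
```

Seated. I'll release and go to the medium block in the spare at (641, 148), yaw about -10.

Call:
drive_tool --pt "60 0 0 0 0 0 0" --pt "87 0 0 0 0 0 0" --pt "87 0 0 0 0 0 0" --pt "87 0 0 0 0 0 0" --pt "87 0 0 0 0 0 0"

```text
time_s: 26.15
position: [0.473, -0.3647, 0.0589]
tcp_rot: [[-1.0, -0.029, 0.0], [-0.029, 1.0, -0.0], [-0.0, -0.0, -1.0]]
force: [-0.7, 0.5, -0.3]
opening: 0.942
grasp_force: 0.0
```

Call:
drive_tool --pt "87 0 0 -0.1 0 0 0" --pt "87 0 0 -0.3 0 0 0" --pt "87 0 0 -0.6 0 0 0" --pt "87 0 0 -0.9 0 0 0" --pt "87 0 0 -1 0 0 0" --pt "87 0 0 -1 0 0 0" --pt "87 0 0 -1 0 0 0"

```text
time_s: 26.85
position: [0.4723, -0.364, 0.1783]
tcp_rot: [[-1.0, -0.029, -0.001], [-0.029, 1.0, 0.001], [0.001, 0.001, -1.0]]
force: [-0.5, 0.4, 0.6]
opening: 1.001
grasp_force: 0.0
```

```bash
python3 plan.py 641.5 147.4 -10.4 5; python3 - <<'E'
from rig import optics
from h import *
c=optics.capture("scene"); cv2.imwrite("pics/s2.png",cv2.resize(c["color"][140:360,170:530],(800,490)))
E
```

```text
t 26.85 p [ 472.3 -364.   178.3] yaw 1.7 jaw 87.1 q6 -140.0 F [-0.5  0.4  0.6] tilt [-0.001  0.001 -1.   ]
call1 [-0.307  0.844  0.   ] turn 0.14
rest  [-0.123  0.889  0.   ] x 4
```

View pics/s2.png

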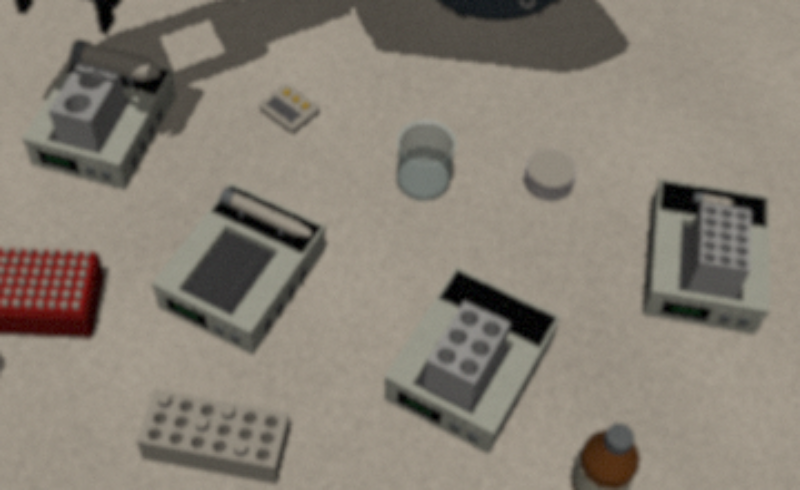

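The picture matches the plan:
- Two-hole block flat in heater_large at (85,105).
- Fifteen-hole block flat in heater_small at (720,245).
- Six-hole block flat in the spare at (468,355).
- heater_medium empty at (230,270), with the beaker and bottle standing.

Call:
drive_tool --pt "87 -0.06 0.17 0 0 0 0.03" --pt "87 -0.14 0.39 0 0 0 0.07" --pt "87 -0.22 0.62 0 0 0 0.11" --pt "87 -0.31 0.84 0 0 0 0.14"

```text
time_s: 27.3
position: [0.506, -0.2609, 0.1767]
tcp_rot: [[-0.983, 0.183, -0.004], [0.183, 0.983, 0.003], [0.004, 0.002, -1.0]]
force: [0.4, -0.6, -0.7]
opening: 0.999
grasp_force: 0.0
```

Call:
drive_tool --pt "87 -0.03 0.22 0 0 0 0" --pt "87 -0.06 0.44 0 0 0 0" --pt "87 -0.09 0.67 0 0 0 0" --pt "87 -0.12 0.89 0 0 0 0"

```text
time_s: 27.7
position: [0.5394, -0.1586, 0.1768]
tcp_rot: [[-0.984, 0.18, -0.004], [0.18, 0.984, 0.002], [0.004, 0.001, -1.0]]
force: [0.1, 0.0, 0.3]
opening: 1.0
grasp_force: 0.0
```

Call:
drive_tool --pt "87 -0.03 0.22 0 0 0 0" --pt "87 -0.06 0.44 0 0 0 0" --pt "87 -0.09 0.67 0 0 0 0" --pt "87 -0.12 0.89 0 0 0 0"

```text
time_s: 28.1
position: [0.5727, -0.0564, 0.1767]
tcp_rot: [[-0.984, 0.18, -0.004], [0.18, 0.984, 0.001], [0.005, 0.001, -1.0]]
force: [-0.2, -0.8, -0.5]
opening: 1.001
grasp_force: 0.0
```

Call:
drive_tool --pt "87 -0.03 0.22 0 0 0 0" --pt "87 -0.06 0.44 0 0 0 0" --pt "87 -0.09 0.67 0 0 0 0" --pt "87 -0.12 0.89 0 0 0 0"

```text
time_s: 28.5
position: [0.606, 0.0459, 0.1766]
tcp_rot: [[-0.984, 0.18, -0.005], [0.18, 0.984, 0.001], [0.005, -0.0, -1.0]]
force: [-0.1, -0.1, -0.2]
opening: 1.002
grasp_force: 0.0
```

Call:
drive_tool --pt "87 -0.03 0.22 0 0 0 0" --pt "87 -0.06 0.44 0 0 0 0" --pt "87 -0.09 0.67 0 0 0 0" --pt "87 -0.12 0.85 0 0 0 0" --pt "87 -0.12 0.89 0 0 0 0" --pt "87 -0.12 0.89 0 0 0 0" --pt "87 -0.12 0.89 0 0 0 0" --pt "87 -0.12 0.89 0 0 0 0"

```text
time_s: 29.3
position: [0.6401, 0.1457, 0.1786]
tcp_rot: [[-0.983, 0.181, -0.001], [0.181, 0.983, -0.0], [0.001, -0.001, -1.0]]
force: [-0.1, -0.4, -0.0]
opening: 0.997
grasp_force: 0.0
```

```bash
python3 plan.py 641.5 147.4 -10.4 1 59
```

```text
t 29.3 p [640.1 145.7 178.6] yaw -10.4 jaw 86.8 q6 -76.0 F [-0.1 -0.4 -0. ] tilt [-0.001 -0.    -1.   ]
call1 [-0.009  0.016  0.997] turn -0.0
rest  [-0.009  0.016  0.997] x 0
```

Call:
drive_tool --pt "87 -0.01 0.015 0.2 0 0 0" --pt "87 -0.01 0.015 0.45 0 0 0" --pt "87 -0.01 0.015 0.7 0 0 0" --pt "87 -0.01 0.015 0.9 0 0 0" --pt "87 -0.01 0.015 0.995 0 0 0" --pt "87 -0.01 0.015 0.995 0 0 0"

```text
time_s: 29.9
position: [0.6408, 0.1477, 0.058]
tcp_rot: [[-0.984, 0.181, -0.004], [0.181, 0.984, -0.0], [0.004, -0.001, -1.0]]
force: [0.8, -1.0, -0.7]
opening: 1.002
grasp_force: 0.0
```

Call:
drive_tool --pt "87 0 0 0 0 0 0" --pt "52 0 0 0 0 0 0" --pt "40 0 0 0 0 0 0" --pt "40 0 0 0 0 0 0" --pt "40 0 0 0 0 0 0" --pt "40 0 0 0 0 0 0" --pt "40 0 0 0 0 0 0"

```text
time_s: 30.6
position: [0.6421, 0.1476, 0.06]
tcp_rot: [[-0.984, 0.179, -0.0], [0.179, 0.984, -0.002], [-0.0, -0.002, -1.0]]
force: [-0.7, -3.4, 3.4]
opening: 0.589
grasp_force: 30.0
```

Call:
drive_tool --pt "40 0 0 -0.1 0 0 0" --pt "40 0 0 -0.3 0 0 0" --pt "40 0 0 -0.55 0 0 0" --pt "40 0 0 -0.8 0 0 0" --pt "40 0 0 -1 0 0 0" --pt "40 0 0 -1 0 0 0" --pt "40 0 0 -1 0 0 0"

```text
time_s: 31.3
position: [0.6414, 0.1489, 0.1791]
tcp_rot: [[-0.984, 0.18, -0.001], [0.18, 0.984, 0.001], [0.001, 0.0, -1.0]]
force: [-0.5, 0.4, -4.9]
opening: 0.584
grasp_force: 30.0
```

```bash
python3 plan.py 616.9 -123.7 -9.2 3
```

```text
t 31.3 p [641.4 148.9 179.1] yaw -10.4 jaw 50.8 q6 -76.0 F [-0.5  0.4 -4.9] tilt [-0.001  0.001 -1.   ]
call1 [-0.069 -0.757  0.   ] turn -0.013
rest  [-0.054 -0.758  0.   ] x 2
```

Call:
drive_tool --pt "40 -0.01 -0.12 0 0 0 0" --pt "40 -0.03 -0.32 0 0 0 -0.013" --pt "40 -0.05 -0.54 0 0 0 -0.013" --pt "40 -0.07 -0.757 0 0 0 -0.013"

```text
time_s: 31.7
position: [0.6322, 0.056, 0.1772]
tcp_rot: [[-0.987, 0.16, -0.005], [0.16, 0.987, -0.0], [0.005, -0.001, -1.0]]
force: [0.1, -0.2, -5.0]
opening: 0.59
grasp_force: 30.0
```

Call:
drive_tool --pt "40 -0.01 -0.19 0 0 0 0" --pt "40 -0.03 -0.38 0 0 0 0" --pt "40 -0.04 -0.57 0 0 0 0" --pt "40 -0.055 -0.757 0 0 0 0"

```text
time_s: 32.1
position: [0.6239, -0.0347, 0.1772]
tcp_rot: [[-0.987, 0.161, -0.005], [0.161, 0.987, 0.001], [0.005, -0.0, -1.0]]
force: [0.4, 0.5, -4.8]
opening: 0.589
grasp_force: 30.0
```

Call:
drive_tool --pt "40 -0.01 -0.19 0 0 0 0" --pt "40 -0.03 -0.38 0 0 0 0" --pt "40 -0.04 -0.57 0 0 0 0" --pt "40 -0.05 -0.71 0 0 0 0" --pt "40 -0.055 -0.757 0 0 0 0" --pt "40 -0.055 -0.757 0 0 0 0" --pt "40 -0.055 -0.757 0 0 0 0" --pt "40 -0.055 -0.757 0 0 0 0"

```text
time_s: 32.9
position: [0.6178, -0.1225, 0.1795]
tcp_rot: [[-0.987, 0.159, -0.0], [0.159, 0.987, 0.001], [0.001, 0.001, -1.0]]
force: [1.0, -0.0, -3.8]
opening: 0.589
grasp_force: 30.0
```

```bash
python3 plan.py 616.9 -123.7 -9.2 1 60
```

```text
t 32.9 p [ 617.8 -122.5  179.5] yaw -9.2 jaw 51.2 q6 -102.0 F [ 1.  -0.  -3.8] tilt [-0.     0.001 -1.   ]
call1 [ 0.006 -0.011  0.996] turn 0.0
rest  [ 0.006 -0.011  0.996] x 0
```

Call:
drive_tool --pt "40 0.005 -0.01 0.2 0 0 0" --pt "40 0.005 -0.01 0.4 0 0 0" --pt "40 0.005 -0.01 0.6 0 0 0" --pt "40 0.005 -0.01 0.75 0 0 0" --pt "40 0.005 -0.01 0.85 0 0 0" --pt "40 0.005 -0.01 0.93 0 0 0" --pt "40 0.005 -0.01 0.97 0 0 0" --pt "40 0.005 -0.01 0.98 0 0 0"

```text
time_s: 33.7
position: [0.6173, -0.1247, 0.062]
tcp_rot: [[-0.987, 0.16, 0.0], [0.16, 0.987, -0.0], [-0.0, -0.0, -1.0]]
force: [-0.8, 0.1, -3.8]
opening: 0.589
grasp_force: 30.0
```

Call:
drive_tool --pt "40 0 0 0.005 0 0 0" --pt "40 0 0 0.01 0 0 0" --pt "40 0 0 0.015 0 0 0" --pt "40 0 0 0.02 0 0 0" --pt "40 0 0 0.02 0 0 0"

```text
time_s: 34.2
position: [0.6175, -0.125, 0.0601]
tcp_rot: [[-0.987, 0.161, 0.001], [0.161, 0.987, -0.0], [-0.001, -0.0, -1.0]]
force: [1.0, -0.1, -3.0]
opening: 0.589
grasp_force: 30.0
```

Call:
drive_tool --pt "40 0 0 0.005 0 0 0" --pt "40 0 0 0.01 0 0 0" --pt "40 0 0 0.01 0 0 0" --pt "40 0 0 0.01 0 0 0"

```text
time_s: 34.6
position: [0.6175, -0.1249, 0.06]
tcp_rot: [[-0.987, 0.161, 0.001], [0.161, 0.987, -0.001], [-0.001, -0.0, -1.0]]
force: [-1.6, 0.9, 5.6]
opening: 0.585
grasp_force: 30.0
```

Contact. I'll release, rise and back off to the side so the top camera can see.

Call:
drive_tool --pt "60 0 0 0 0 0 0" --pt "87 0 0 0 0 0 0" --pt "87 0 0 0 0 0 0" --pt "87 0 0 0 0 0 0" --pt "87 0 0 0 0 0 0"

```text
time_s: 35.1
position: [0.6172, -0.1249, 0.0583]
tcp_rot: [[-0.987, 0.161, -0.0], [0.161, 0.987, 0.0], [0.0, 0.0, -1.0]]
force: [-0.4, 0.6, -0.1]
opening: 0.946
grasp_force: 0.0
```

Call:
drive_tool --pt "87 0 0 -0.1 0 0 0" --pt "87 0 0 -0.3 0 0 0" --pt "87 0 0 -0.6 0 0 0" --pt "87 0 0 -0.9 0 0 0" --pt "87 0 0 -1 0 0 0" --pt "87 0 0 -1 0 0 0"

```text
time_s: 35.7
position: [0.6187, -0.1253, 0.1813]
tcp_rot: [[-0.987, 0.16, 0.005], [0.16, 0.987, -0.002], [-0.006, -0.001, -1.0]]
force: [0.4, 0.4, -0.3]
opening: 0.998
grasp_force: 0.0
```

Call:
drive_tool --pt "87 0.25 0.2 0 0 0 0" --pt "87 0.5 0.45 0 0 0 0" --pt "87 0.75 0.7 0 0 0 0" --pt "87 1 1 0 0 0 0" --pt "87 1 1 0 0 0 0" --pt "87 1 1 0 0 0 0"

```text
time_s: 36.3
position: [0.5167, 0.0138, 0.1773]
tcp_rot: [[-0.987, 0.159, -0.002], [0.159, 0.987, 0.0], [0.002, -0.0, -1.0]]
force: [0.4, -1.0, 0.3]
opening: 1.001
grasp_force: 0.0
```

```bash
python3 - <<'E'
from rig import optics
from h import *
c=optics.capture("top"); measure(c); cv2.imwrite("pics/t3.png",c["color"])
d=optics.capture("scene"); cv2.imwrite("pics/s3.png",cv2.resize(d["color"][140:380,170:530],(800,534)))
E
```

```text
small top [401.0, 360.7, 158.0, 125.7, 8.1] 2827 z 0.0494 block ([423.9, 366.9, 80.2, 54.5, 9.0], np.float64(0.0934))
spare top [617.6, 151.4, 158.7, 124.4, -10.8] 1912 z 0.0492 block None
medium top [594.0, -120.1, 158.8, 124.0, -8.9] 1985 z 0.0487 block ([616.8, -122.1, 80.6, 52.0, -9.2], np.float64(0.0934))
large top [450.5, -364.2, 157.9, 125.2, 1.6] 2240 z 0.0483 block ([473.2, -363.1, 79.8, 54.1, 2.0], np.float64(0.0929))
```

View pics/t3.png

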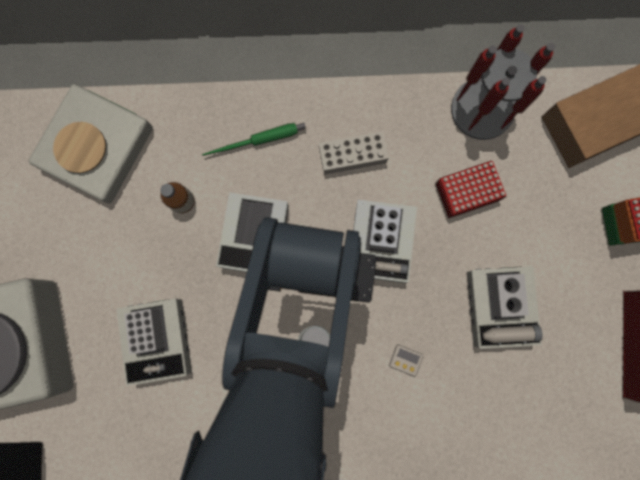

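View pics/s3.png

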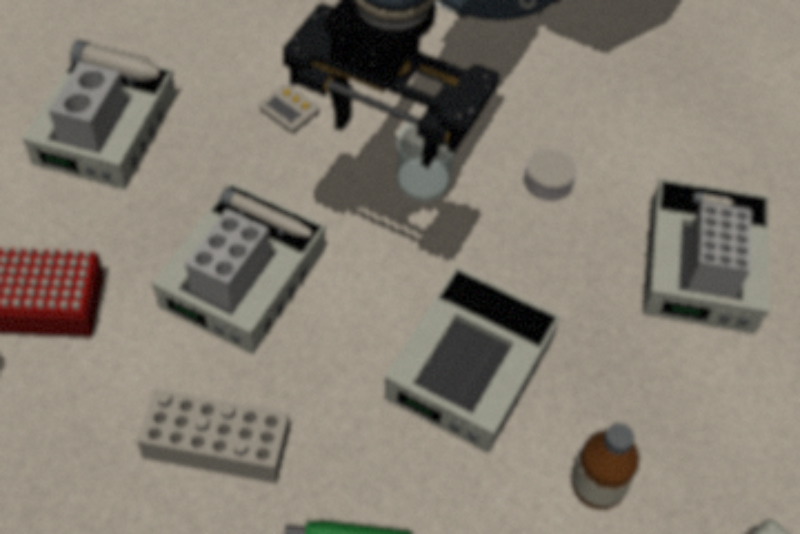

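Everything is in place: large at top view (508,295), medium at (385,230) and small at (140,330), all at the seated height. The spare at (253,225) is empty. The beaker and bottle are unmoved and the gripper is clear, so I'm handing in.

```bash
python3 -c "
from rig import order; print(order.hand_in())"
```

```text
the job is handed in; nothing more can be done
None
```

The job is handed in at about 36 s on the robot's clock: each block stands flat in the heater whose tube fits it, the spare is empty, and the beaker and bottle are where they were; no verdict came back.

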